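Hang the lift-off door on the injector cabinet and close it

ROBOT

A 6-joint arm with a two-finger parallel gripper is mounted at the origin on the work surface. World frame = base frame: x ahead of the robot, y to its left, z up, the work surface at z = 0. Lengths are in mm, angles in rad, forces in N, time in s.
With the tool pointing down it reaches from about 325 to 900 mm from the base axis. Payload 6.1 kg.
Tool frame: the origin (TCP) lies between the finger pads; the fingertips stand 17 mm ahead of it and the grasp point (between the pads) lies 2 mm behind it; z points along the fingers, y is the line along which they close (so a half turn about z gives the same grasp; the last joint's range is limited). The gripper opens to 87 mm and grips with 3 to 60 N. Pads are 19 mm wide; open, the fingers measure 117 mm over their backs; the gripper's body (75 mm by 190 mm) begins 51 mm behind the grasp point.
Start: joints at [-1.282, 0.22, 1.526, -0, 1.395, -0.126], TCP at [251.872, -571.993, 239.538] pointing down, gripper open.
Joint ranges: [-2.98, 2.98], [-0.91, 2.08], [0.09, 2.57], [-1.24, 4.39], [0.2, 2.65], [-2.68, 2.68]. Speed limits (rad/s): [2.57, 2.57, 3.01, 3.14, 3.14, 3.14].

INTERFACE

Orientations are given as a unit quaternion [w, x, y, z].
In Python, from cell import arm gives the robot as it stands.
- The arm moves only by the shell command python3 -m crank 'ROWS' [FORCE]. ROWS is JSON, a list of rows, each a list of 7 numbers: the shift along the tool's x, y, z normalised to -1 to 1, where 1 is 2 cm, then the turn, a rotation vector about the tool's x, y, z normalised to -1 to 1, where 1 is pi rad, then the gripper command: -1 is fully open, 1 is shut, values between are in proportion. A call has 1 to 20 rows; each row shifts and turns the commanded pose from where the row before left it, along the tool's axes as they then stand; what a row does not reach is not made up. A row lasts 1/12 s, in which the tool goes at most 41.7 mm and 7.16 degrees, less where a joint would pass 70% of its speed; a pose out of reach is approached as far as the arm can. A call with a number of a shift or a turn outside -1 to 1 is refused whole. A call with a gripper value outside its range is refused whole. The fingers move at their own pace and stop on an object; FORCE is the grip in N (left out, the last holds). Time passes only in rows, so rows that do not move let the fingers close. It gives the time, the measured TCP pose, the force, the opening and the grip force at its end, in the units of the state.
- arm.get_obs(): the state, without advancing time (a new reading comes with each control period).
- arm.snapshot(name): name is "scene" or "top"; returns the picture (400x640x3 uint8, blue, green, red); there is no depth.
- arm.get_calibration(name): a dict with "fx", "fy", "cx", "cy" (pixels), "k1" (the pictures are not rectified: a ray, as slopes to the right and down, at radius r is drawn at 1 + k1 r^2 times it, then the intrinsics apply), "R" (3x3) and "t" (3): a world point X has camera coordinates R X + t. Camera axes: x right, y down, z forward; pixel columns grow to the right and rows downward; lengths in mm; the calibration is good to about 2 mm. A picture is of the moment at which its call begins. get_calibration takes no time and is no camera call.
- arm.close_job(): hands the job in; it is judged then, once.
The state is a dict: "clock": time; "joint_positions": joint angles; "joint_vel": joint speeds; "tau": joint torques, N m; "eef_pos": TCP position; "eef_rot": TCP orientation; "force": force on the tool from outside, world axes, zero at the start; "moment": the same for the moment, N m; "grip_width": opening from 0.0 (shut) to 1.0 (fully open); "finger_force": force on a finger pad.
Only numpy, scipy, OpenCV 4.12 (cv2) and the standard library are available. Lean on these libraries where they do the work, as an engineer would, in place of code of your own. Each camera call takes 0.05 s, during which the arm holds its last target. There are 200 camera calls.

TASK

The red steel door is parked upright in the wooden stand. Hang it back on the small red injector cabinet: gently lower both of its knuckles fully home onto the two upright hinge pins, with the door standing open and kept in hand until it is home, then let go and swing it shut against the stop and leave it. Do not force the hinge or batter the cabinet, and leave the other things on the bench as they are.

Things in the scene. Friction and masses are not known exactly. Their poses are not given: they have to be found in the camera images.
- cabinet: Small red sheet-steel cabinet fixed to the bench, open front facing its own -x; 160 wide (y), 160 deep (x), 200 high; z up. Origin: on the bench under the middle of its front edge. A rigid steel hinge strip on its +y side carries two upright pins on one vertical axis. The brackets under the pins reach back to +x; there is free room round the pins to -x and +y.
- pin_low (a point): NOMINAL foot of the lower pin, on its shoulder: cabinet frame (-26, 98, 50) mm. The strip is screwed through slotted holes: both pins together truly stand up to 8 off nominal along cabinet x and up to 8 along y, different each time and not reported; heights are exact. Pin: 10 diameter, 28 tall, tapering to 8 in its top 2; it stands on a round shoulder of 18 diameter.
- pin_high (a point): NOMINAL foot of the upper pin, on its shoulder: cabinet frame (-26, 98, 150) mm. Same size as the lower pin and straight above it (so equally displaced).
- lip (a point): Middle of the front edge of the cabinet's lintel lip, underside: cabinet frame (-26, -17.5, 188). The lip, 12 thick, juts 26 out over the front from y = -80 to +45. The shut door lies under it, so the door cannot be hung or lifted within about 60 degrees of shut, only when about square to the front, reaching out to cabinet -x.
- stop (a point): Middle of the face of the fixed rubber stop on the cabinet's front that the back of the shut door meets: cabinet frame (-20, -62, 110), face 12 wide, 30 high.
- door: Red steel lift-off door, loose, 0.45 to 0.7 kg, upright: plate 12 thick (x -6 to 6), 155 wide (y -10 to -165), 150 high (z 0 to 150). Origin: on the knuckle axis, level with the lower edge; z up. Outer face -x, with a black pull 11 proud (y -136 to -150, z 55 to 95). Pinch the plate's top from above. Shut: axes parallel to the cabinet's. Open square: turned -90 deg about z, outer face to cabinet +y.
- knuckle_low (a point): Underside mouth of the lower knuckle's bore, on the axis, 20 above the lower edge. Both knuckles: 24 x 24 square blocks centred on the axis, sides along door x and y, 26 tall, plain through bore of 11.8 diameter. Home, they rest on the shoulders (door's lower edge 30 above the bench, top 180) and the door turns freely on the pins, staying where it is left.
- knuckle_high (a point): Underside mouth of the upper knuckle's bore, on the axis, 120 above the door's lower edge.
- free_edge (a point): Middle of the door's free vertical edge, 165 from the knuckle axis, 75 above the lower edge.
- top_middle (a point): Middle of the door's top edge, 87.5 from the knuckle axis; the centre of mass lies below it, about 6 nearer the knuckles.
- stand: Wooden stand fixed to the bench, base 150 x 100 x 12, with two pairs of cheeks 50 tall (top 62 above the bench) forming a slot 14 wide along its x; the door stands in the slot on the base, lower edge 12 above the bench, knuckles to the stand's +x end. Origin: centre of its underside.
- spray: Spray can, 66 diameter, 200 tall, loose, to be left alone; origin under its centre.
- oil: Oil bottle, 70 diameter, 160 tall, loose, to be left alone; origin under its centre.
- grease: Grease jar, 84 diameter, 70 tall, loose, to be left alone; origin under its centre.
- wrench: Wrench lying on the bench, to be left alone.
- driver: Screwdriver lying on the bench, to be left alone.
- bearing: Steel bearing ring, 52 diameter, 16 tall, to be left alone; origin under its centre.
- socket: Steel wrench socket, 26 diameter, 30 tall, to be left alone; origin under its centre.
There are look-alikes about, which are no part of the job. Of the things that look like the door, the largest one is meant.

How it is judged (in metres and radians):
On the way:
1. the door stands open (at least 50 degrees) with both knuckles fully home on the pins (horizontal distance between knuckle_low and pin_low below 0.0145 m and horizontal distance between knuckle_high and pin_high below 0.0145 m and z of knuckle_low in the frame of cabinet between 0.0465 and 0.0535 m and z of knuckle_high in the frame of cabinet between 0.1465 and 0.1535 m and angle between door's own z axis and vertical below 0.07 rad and angle between the x axis of door and the x axis of cabinet, either way round above 0.87 rad), for 0.2 s.
At the end, for the whole second after the job is handed in: Both knuckles on their pins (within 14.5 mm of the nominal pin place, heights within 3.5 mm of resting on the shoulders), the door upright within 4 degrees, shut to within about 5.7 degrees of parallel with the cabinet front, released and at rest (horizontal distance between knuckle_low and pin_low below 0.0145 m and horizontal distance between knuckle_high and pin_high below 0.0145 m and z of knuckle_low in the frame of cabinet between 0.0465 and 0.0535 m and z of knuckle_high in the frame of cabinet between 0.1465 and 0.1535 m and angle between door's own z axis and vertical below 0.07 rad and angle between the x axis of door and the x axis of cabinet, either way round below 0.1 rad and y of free_edge in the frame of cabinet below -0.05 m and linear speed of door below 0.02 m/s and angular speed of door below 0.1 rad/s); the robot touches nothing.
It fails at once if the door is forced: more than 30 N between door and cabinet or its pins while the robot touches the open door (50 degrees or more) (contact force between door and cabinet above 30 N and contact force between the fingers and door above 0.5 N and angle between the x axis of door and the x axis of cabinet, either way round above 0.87 rad).
It fails at once if the door is slammed or pressed: more than 45 N between door and cabinet while the robot touches the door (contact force between door and cabinet above 45 N and contact force between the fingers and door above 0.5 N).
It fails at once if the door is let go over the pins more than 6 mm above home (contact force between the fingers and door below 0.05 N and horizontal distance between knuckle_low and pin_low below 0.0145 m and z of knuckle_low in the frame of cabinet above 0.056 m).
It fails at once if the robot knocks the cabinet or its hinge (more than 15 N) (contact force between any of the arm, the fingers and cabinet above 15 N).
It fails at once if another thing on the bench is moved more than 20 mm (distance of any of spray, oil, grease, wrench, driver, bearing, socket from where it was at the start of the episode above 0.02 m).
It also fails if it takes over 72 s, if anything falls off the work surface, if the arm or the gripper's body presses on something with over 40 N, if the wrist force passes 120 N, or if a joint passes its speed limit or range.

## Working session

There is one attempt and no reset: what is moved stays moved. The work goes in short steps, Python scripts to look and compute and a shell command to move; the robot and the scene stay as the last step left them, time stands still between calls to the robot, and variables do not carry over. Pictures are saved under pics/ and viewed, at most 10 in all, crops included, and the job is handed in when it is done.

```bash
mkdir -p pics; ls; python3 - <<'E'
from cell import arm
import cv2
for n in ("scene","top"):
    im=arm.snapshot(n); cv2.imwrite(f"pics/{n}0.png",im)
    print(n,arm.get_calibration(n))
o=arm.get_obs(); print(o)
E
```

```text
pics
scene {'fx': 371.2519577059161, 'fy': 371.2519577059161, 'cx': 323.2538047048211, 'cy': 196.3576765941597, 'k1': 0.0022457332877499907, 'R': array([[ 0.4483922 ,  0.89383626,  0.00108497],
       [ 0.74483858, -0.37297607, -0.55326697],
       [-0.49412541,  0.24888872, -0.83300329]]), 't': array([-251.84783084, -334.30819925, 1443.40278597])}
top {'fx': 468.8627234955967, 'fy': 468.8627234955967, 'cx': 312.212793500001, 'cy': 193.59857794075756, 'k1': -0.01569600217275115, 'R': array([[ 0.0194219 , -0.99971915, -0.01357988],
       [-0.99109326, -0.017461  , -0.13201994],
       [ 0.13174574,  0.016023  , -0.99115404]]), 't': array([   7.16208334,  554.15109986, 1364.06783793])}
{'clock': 0.1, 'joint_positions': array([-1.28211895e+00,  2.21129187e-01,  1.52749490e+00, -2.57810562e-05,
        1.39470271e+00, -1.26119350e-01]), 'joint_vel': array([-1.11721425e-03, -2.94941636e-04, -1.68141481e-03,  9.26259171e-04,
       -5.46022009e-05, -3.79122714e-04]), 'tau': array([ 4.33959967e-04, -4.95943809e+01, -3.88518298e+01,  7.02086580e-02,
        5.15662401e-02, -3.36341975e-05]), 'eef_pos': array([ 251.70346879, -571.49762063,  238.55877628]), 'eef_rot': array([-8.63181248e-04,  9.78569106e-01,  2.05916858e-01, -8.30446745e-05]), 'force': array([ 0.49681995, -0.97143551,  0.22344579]), 'moment': array([-0.0119541 ,  0.03659436,  0.02271428]), 'finger_force': 0.0, 'grip_width': 1.0008132913904908}
```

View pics/scene0.png

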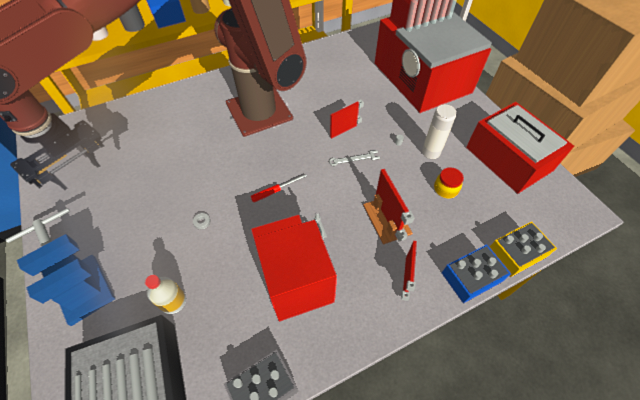

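View pics/top0.png

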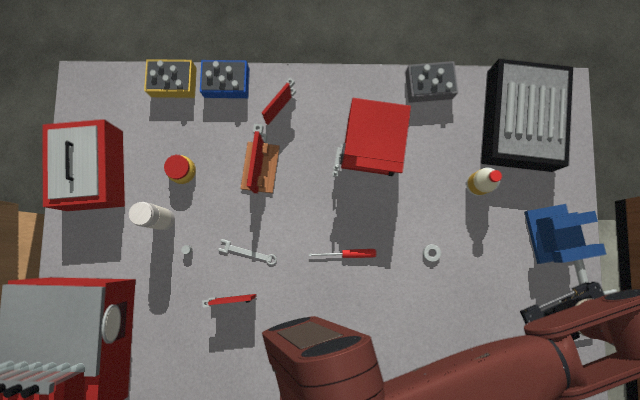

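```bash
python3 - <<'E'
import cv2,numpy as np
t=cv2.imread("pics/top0.png");s=cv2.imread("pics/scene0.png")
a=cv2.resize(t[85:205,235:425],None,fx=4,fy=4,interpolation=cv2.INTER_CUBIC)
cv2.imwrite("pics/ctop.png",a)
a=cv2.resize(s[160:325,240:430],None,fx=3.6,fy=3.6,interpolation=cv2.INTER_CUBIC)
cv2.imwrite("pics/cscene.png",a)
E
```

```text
(no output)
```

View pics/ctop.png

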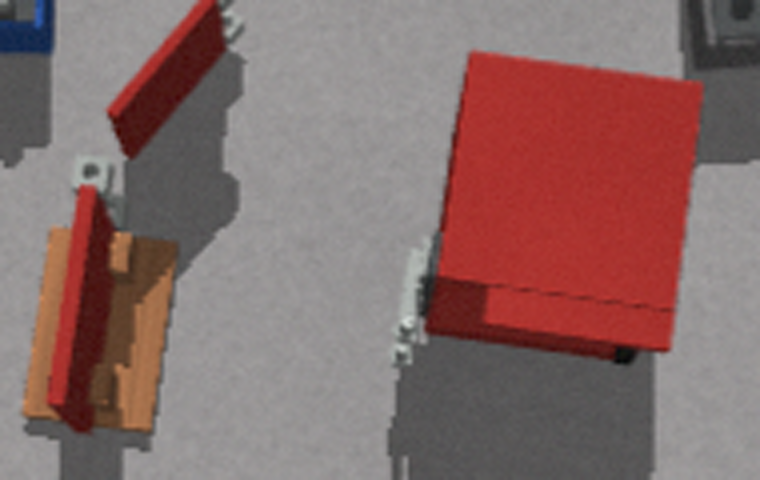

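View pics/cscene.png

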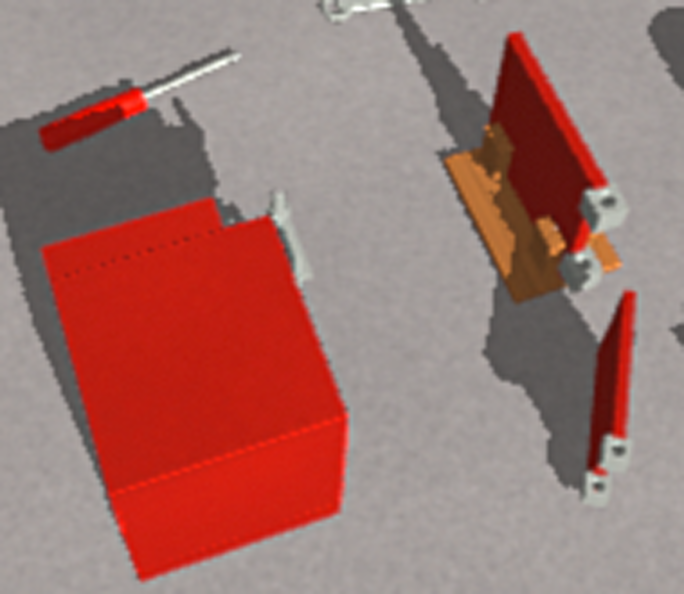

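```bash
cat > h.py <<'E'
import cv2,numpy as np
from cell import arm
def ray(n,px):
    c=arm.get_calibration(n);K=np.array([[c['fx'],0,c['cx']],[0,c['fy'],c['cy']],[0,0,1]])
    u=cv2.undistortPoints(np.array(px,float).reshape(-1,1,2),K,np.array([c['k1'],0,0,0]))[:,0]
    d=np.c_[u,np.ones(len(u))]@c['R']; return -c['R'].T@c['t'],d
def at(n,px,z):
    o,d=ray(n,px);z=np.broadcast_to(z,(len(d),)); return o+d*((z-o[2])/d[:,2])[:,None]
def proj(n,X):
    c=arm.get_calibration(n);K=np.array([[c['fx'],0,c['cx']],[0,c['fy'],c['cy']],[0,0,1]])
    return cv2.projectPoints(np.array(X,float).reshape(-1,1,3),cv2.Rodrigues(c['R'])[0],c['t'],K,np.array([c['k1'],0,0,0]))[0][:,0]
def tc(p): return (np.array(p,float)+.5)/4-.5+np.array([235,85])
def sc(p): return (np.array(p,float)+.5)/3.6-.5+np.array([240,160])
E
python3 - <<'E'
from h import *
np.set_printoptions(precision=1,suppress=True)
print("cab roof top BL BR FL lipFR\n",at("top",tc([(470,52),(703,84),(440,278),(668,350)]),200))
print("cab roof scene BR BL FL lipFL? lipFR\n",at("scene",sc([(110,491),(347,414),(270,218),(214,198),(44,246)]),200))
print("knuckle hole",at("top",tc([(91,170)]),158),at("scene",sc([(609,201)]),158))
print("door top",at("top",tc([(88,187),(58,404)]),162),at("scene",sc([(515,36),(598,190)]),162))
print("pin up/low tops",at("top",tc([(406,323),(401,352)]),[178,78]))
print("pin scene",at("scene",sc([(278,195)]),178))
c0=at("top",tc([(440,278)]),200)[0]
E
```

```text
cab roof top BL BR FL lipFR
 [[ 796.4  -88.2  200. ]
 [ 776.4 -245.5  200. ]
 [ 639.8  -69.5  200. ]
 [ 593.7 -220.8  200. ]]
cab roof scene BR BL FL lipFL? lipFR
 [[ 776.7 -241.3  200. ]
 [ 798.2  -85.7  200. ]
 [ 645.2  -66.6  200. ]
 [ 612.6  -95.   200. ]
 [ 595.  -216.8  200. ]]
knuckle hole [[721.9 171.8 158. ]] [[723.3 176.  158. ]]
door top [[708.6 172.9 162. ]
 [556.2 188.1 162. ]] [[561.6 193.1 162. ]
 [713.3 172.  162. ]]
pin up/low tops [[613.3 -48.  178. ]
 [611.3 -48.1  78. ]]
pin scene [[618.8 -47.7 178. ]]
```

Cabinet yaw is about -7.2°, with the pins near (613,-48). The door axis is near (721,172) and the door is already parallel to "open square". I'll move over the door's top.

```bash
python3 -m crank '[[0,0,-1,0,0,0,-1],[0,0,-1,0,0,0.034,-1],[0,0,0,0,0,0.034,-1],[0,0,0,0,0,0.034,-1],[0,0,0,0,0,0.034,-1],[0,0,0,0,0,0.034,-1],[0.37,-0.99,0,0,0,0,-1],[0.37,-0.99,0,0,0,0,-1],[0.37,-0.99,0,0,0,0,-1],[0.37,-0.99,0,0,0,0,-1],[0.37,-0.99,0,0,0,0,-1],[0.37,-0.99,0,0,0,0,-1],[0.37,-0.99,0,0,0,0,-1],[0.37,-0.99,0,0,0,0,-1],[0.37,-0.99,0,0,0,0,-1],[0.37,-0.99,0,0,0,0,-1],[0.37,-0.99,0,0,0,0,-1],[0.37,-0.99,0,0,0,0,-1],[0.37,-0.99,0,0,0,0,-1]]' 40
python3 -m crank '[[0.37,-0.99,0,0,0,0,-1],[0.37,-0.99,0,0,0,0,-1],[0.37,-0.99,0,0,0,0,-1],[0.37,-0.99,0,0,0,0,-1],[0.37,-0.99,0,0,0,0,-1],[0.37,-0.99,0,0,0,0,-1],[0.37,-0.99,0,0,0,0,-1],[0.37,-0.99,0,0,0,0,-1],[0.37,-0.99,0,0,0,0,-1],[0.37,-0.99,0,0,0,0,-1],[0.37,-0.99,0,0,0,0,-1],[0.37,-0.99,0,0,0,0,-1],[0.37,-0.99,0,0,0,0,-1],[0.37,-0.99,0,0,0,0,-1],[0.37,-0.99,0,0,0,0,-1],[0.37,-0.99,0,0,0,0,-1],[0.37,-0.99,0,0,0,0,-1],[0.37,-0.99,0,0,0,0,-1],[0,0,0,0,0,0,-1]]'
```

```text
clock: 1.68
eef_pos: [378.2, -326.7, 279.1]
eef_rot: [-0.0, 0.998, -0.06, -0.0]
force: [0.2, -0.9, -0.3]
grip_width: 0.998
finger_force: 0.0
clock: 3.27
eef_pos: [553.4, 13.1, 278.9]
eef_rot: [-0.001, 0.998, -0.058, -0.0]
force: [-0.5, -0.4, 0.8]
grip_width: 0.993
finger_force: 0.0
```

```bash
python3 - <<'E'
# zoomed hinge in both start pictures, plus scene-view knuckle
import cv2,numpy as np
t=cv2.imread("pics/top0.png");s=cv2.imread("pics/scene0.png")
a=cv2.resize(t[140:180,325:355],None,fx=13,fy=13,interpolation=cv2.INTER_NEAREST)
b=cv2.resize(s[205:245,305:335],None,fx=13,fy=13,interpolation=cv2.INTER_NEAREST)
cv2.imwrite("pics/hinge.png",np.hstack([a,b]))
E
```

```text
(no output)
```

View pics/hinge.png

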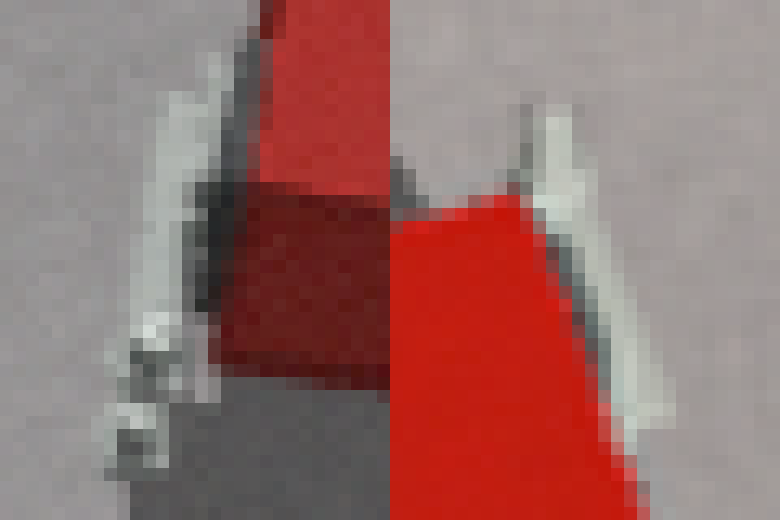

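```bash
python3 -m crank '[[0.37,-0.985,0,0,0,0,-1],[0.37,-0.985,0,0,0,0,-1],[0.37,-0.985,0,0,0,0,-1],[0.37,-0.985,0,0,0,0,-1],[0.37,-0.985,0,0,0,0,-1],[0.37,-0.985,0,0,0,0,-1],[0.37,-0.985,0,0,0,0,-1],[0.37,-0.985,0,0,0,0,-1],[0.37,-0.985,0,0,0,0,-1],[0,0,0,0,0,0,-1],[0,0,0,0,0,0,-1],[0,0,0,0,0,0,-1]]'
python3 - <<'E'
from h import *
np.set_printoptions(precision=1,suppress=True)
print(at("top",[(336.5,164.9),(335.3,171.0)],[178,78]),at("scene",[(316.5,214.2)],178))
print(arm.get_obs()['eef_pos'])
E
```

```text
clock: 4.27
eef_pos: [639.5, 177.4, 278.9]
eef_rot: [0.0, 0.998, -0.06, -0.001]
force: [-0.2, -0.3, 1.4]
grip_width: 1.001
finger_force: 0.0
[[614.6 -49.  178. ]
 [616.1 -49.3  78. ]] [[619.5 -49.1 178. ]]
[639.5 177.4 278.9]
```

```bash
python3 -m crank '[[0,-0.15,0.9,0,0,0,-1],[0,0,0.95,0,0,0,-1],[0,0,0.95,0,0,0,-1],[0,0,0.95,0,0,0,-1],[0,0,0.95,0,0,0,-1],[0,0,0.95,0,0,0,-1],[0,0,0.6,0,0,0,-1],[0,0,0.4,0,0,0,-1],[0,0,0,0,0,0,-1],[0,0,0,0,0,0,-1]]'
python3 -m crank '[[0,0,0,0,0,0,0.3],[0,0,0,0,0,0,0.5],[0,0,0,0,0,0,0.65],[0,0,0,0,0,0,0.75],[0,0,0,0,0,0,0.85],[0,0,0,0,0,0,1],[0,0,0,0,0,0,1],[0,0,0,0,0,0,1],[0,0,0,0,0,0,1]]' 15
```

```text
clock: 5.1
eef_pos: [640.4, 180.8, 146.9]
eef_rot: [0.0, 0.998, -0.06, 0.0]
force: [0.4, -0.5, 0.7]
grip_width: 1.002
finger_force: 0.0
clock: 5.85
eef_pos: [640.2, 181.3, 146.5]
eef_rot: [0.0, 0.998, -0.06, -0.0]
force: [0.1, 0.2, 0.1]
grip_width: 0.4
finger_force: 0.0
```

```bash
python3 -m crank '[[0,0,0,0,0,0,1],[0,0,0,0,0,0,1],[0,0,0,0,0,0,1],[0,0,0,0,0,0,1],[0,0,0,0,0,0,1],[0,0,0,0,0,0,1],[0,0,0,0,0,0,1],[0,0,0,0,0,0,1]]' 15
python3 -m crank '[[0,0,0,0,0,0,1],[0,0,0,0,0,0,1],[0,0,0,0,0,0,1]]' 45
```

```text
clock: 6.52
eef_pos: [640.3, 181.5, 146.6]
eef_rot: [-0.0, 0.998, -0.06, 0.0]
force: [-0.1, 1.5, -1.0]
grip_width: 0.135
finger_force: 15.0
clock: 6.77
eef_pos: [640.3, 181.7, 146.5]
eef_rot: [-0.0, 0.998, -0.06, 0.0]
force: [0.5, 3.3, -1.7]
grip_width: 0.136
finger_force: 44.9
```

```bash
python3 -m crank '[[0,0,-0.2,0,0,0,1],[0,0,-0.4,0,0,0,1],[0,0,-0.4,0,0,0,1],[0,0,-0.4,0,0,0,1],[0,0,-0.4,0,0,0,1],[0,0,-0.4,0,0,0,1],[0,0,-0.4,0,0,0,1],[0,0,-0.4,0,0,0,1],[0,0,-0.2,0,0,0,1],[0,0,0,0,0,0,1],[0,0,0,0,0,0,1]]'
python3 - <<'E'
from h import *
np.set_printoptions(precision=1,suppress=True)
t=arm.snapshot("top");s=arm.snapshot("scene");cv2.imwrite("pics/t1.png",t);cv2.imwrite("pics/s1.png",s)
o=arm.get_obs();print(o['eef_pos'],o['force'],o['moment'])
dz=o['eef_pos'][2]-146.5
k=np.array([721,171.5,158+dz])
print(proj("top",[k]),proj("scene",[k]))
p=proj("top",[k])[0].astype(int);q=proj("scene",[k])[0].astype(int)
f=lambda im,p:cv2.resize(im[p[1]-15:p[1]+16,p[0]-15:p[0]+16],None,fx=12,fy=12,interpolation=cv2.INTER_NEAREST)
cv2.imwrite("pics/k1.png",np.hstack([f(t,p),f(s,q)]));print(p,q)
E
```

```text
clock: 7.68
eef_pos: [640.6, 180.7, 211.1]
eef_rot: [0.0, 0.998, -0.06, 0.0]
force: [0.4, -0.2, -5.3]
grip_width: 0.132
finger_force: 44.8
[639.9 180.9 209.9] [-0.8  0.  -6.1] [ 0.1  0.  -0.1]
[[254.4 120.9]] [[411.6 202.7]]
[254 120] [411 202]
```

View pics/k1.png

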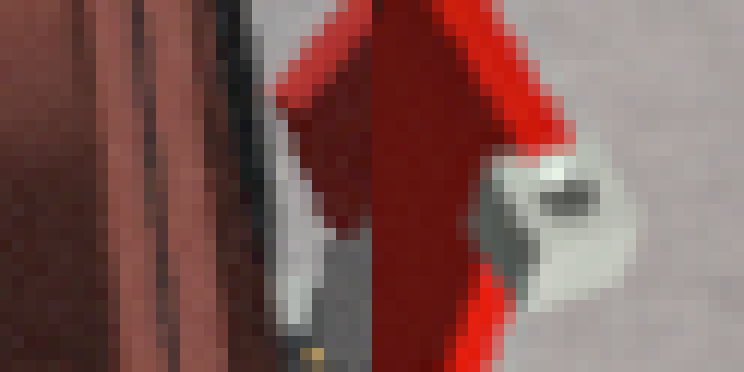

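```bash
python3 -m crank '[[-0.15,0.35,0,0,0,0,1],[-0.25,0.72,0,0,0,0,1],[-0.25,0.72,0,0,0,0,1],[-0.25,0.72,0,0,0,0,1],[-0.25,0.72,0,0,0,0,1],[-0.25,0.72,0,0,0,0,1],[-0.25,0.72,0,0,0,0,1],[-0.25,0.72,0,0,0,0,1],[-0.25,0.72,0,0,0,0,1],[-0.25,0.72,0,0,0,0,1],[-0.25,0.72,0,0,0,0,1],[-0.25,0.72,0,0,0,0,1],[-0.25,0.72,0,0,0,0,1],[-0.25,0.72,0,0,0,0,1],[-0.25,0.72,0,0,0,0,1],[-0.25,0.72,0,0,0,0,1],[-0.03,0.4,0,0,0,0,1],[0,0,0,0,0,0,1],[0,0,0,0,0,0,1],[0,0,0,0,0,0,1]]'
python3 - <<'E'
from h import *
np.set_printoptions(precision=2,suppress=True)
t=arm.snapshot("top");s=arm.snapshot("scene");cv2.imwrite("pics/t2.png",t);cv2.imwrite("pics/s2.png",s)
o=arm.get_obs();print(o['eef_pos'],o['force'],o['eef_rot'])
f=lambda im,x,y:cv2.resize(im[y-20:y+20,x-15:x+15],None,fx=13,fy=13,interpolation=cv2.INTER_NEAREST)
cv2.imwrite("pics/k2.png",np.hstack([f(t,340,160),f(s,320,215)]))
E
```

```text
clock: 9.45
eef_pos: [535.0, -38.4, 210.7]
eef_rot: [-0.0, 0.998, -0.06, 0.0]
force: [-0.3, 0.2, -5.4]
grip_width: 0.135
finger_force: 44.8
[535.   -38.13 210.55] [ 0.68  0.06 -5.19] [-0.    1.   -0.06  0.  ]
```

View pics/k2.png

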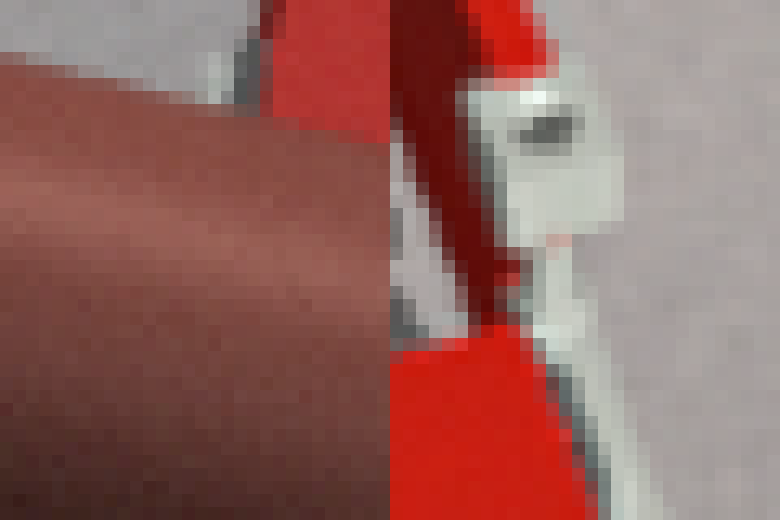

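```bash
python3 - <<'E'
from h import *
np.set_printoptions(precision=2,suppress=True)
print(proj("scene",[(616.4,-48,z) for z in (222,178,150)]))
print("hole seen",at("scene",[(316.6,204.3)],222),"pin",at("scene",[(316.5,213.6),(316.5,214.2)],178))
# column profile for pin and shoulder rows of s0
s=cv2.imread("pics/s0.png") if 0 else cv2.imread("pics/scene0.png")
print(s[211:222,312:323].sum(2)//3)
t=cv2.imread("pics/top0.png")
print(t[161:178,331:344].sum(2)//3)
print(proj("top",[(616.4,-48,178),(616.4,-48,150),(616.4,-48,78),(616.4,-48,50)]))
E
```

```text
[[316.11 204.2 ]
 [316.36 213.14]
 [316.51 218.49]]
hole seen [[617.24 -47.03 222.  ]] pin [[617.84 -48.29 178.  ]
 [619.49 -49.1  178.  ]]
[[161 159 157 157 158 159 159 160 160 159 161]
 [160 162 160 150 150 162 159 154 156 155 158]
 [158 158 149 132 158 172 170 146 154 156 158]
 [155 155 151 138 161 194 186 152 153 156 158]
 [153 157 153 134 154 187 185 153 152 156 160]
 [154 159 151 117 155 189 187 160 157 158 160]
 [157 159 147 119 157 190 185 161 164 158 160]
 [158 147 121 138 163 189 191 183 173 157 157]
 [156 142  95 115 178 192 192 195 176 156 154]
 [116  96  88 137 204 203 199 189 171 158 157]
 [ 81  74  75  98 140 197 193 179 171 158 156]]
[[147 148 145 149 169 174 174 158  92  58  38  37  43]
 [147 150 147 154 169 175 176 162 100  62  34  42  48]
 [154 152 149 157 173 175 166 157  97  42  42  46  46]
 [152 149 147 151 172 195 202 174 120 104  58  45  49]
 [148 146 150 157 182 214 177 154 130 134  81  41  53]
 [145 148 158 156 126 178 191 137 120 129  62  47  51]
 [148 152 167 154  80  92 103 103 116 129  62  40  37]
 [146 146 151 162 111  78 103 136 119 139 103  58  50]
 [148 144 144 125 103  95 125 159 128 147 129  84  83]
 [148 148 152 135 102  95 105 123 110 148 130  84  82]
 [151 153 168 183 180 158 127  88  88  90  91  81  84]
 [149 161 163 153 190 169 135  92  89  82  82  84  85]
 [153 161 155  89 103 119 137  92  87  88  84  86  85]
 [150 151 158  83  78 104 134  93  82  83  83  86  85]
 [146 150 138  98  97 127 154  90  82  86  83  84  85]
 [147 141 111  93  94  92  96  86  85  81  87  86  86]
 [150 148 146 128  83  84  84  84  86  86  85  84  85]]
[[336.13 164.24]
 [335.76 166.2 ]
 [334.87 170.89]
 [334.54 172.59]]
```

```bash
python3 -m crank '[[-0.05,0.02,0.2,0,0,0,1],[0,0,0.2,0,0,0,1],[0,0,0.2,0,0,0,1],[0,0,0.2,0,0,0,1],[0,0,0.05,0,0,0,1],[0,0,0,0,0,0,1],[0,0,0,0,0,0,1]]'
python3 -m crank '[[0,0,0.05,0,0,0,1],[0,0,0.05,0,0,0,1],[0,0,0,0,0,0,1]]'
python3 -m crank '[[0,0,0.05,0,0,0,1],[0,0,0,0,0,0,1]]'
```

```text
clock: 10.13
eef_pos: [533.7, -39.0, 193.4]
eef_rot: [-0.0, 0.998, -0.06, -0.0]
force: [-0.2, -0.5, -6.6]
grip_width: 0.134
finger_force: 44.8
clock: 10.38
eef_pos: [534.0, -39.1, 191.8]
eef_rot: [0.0, 0.998, -0.06, 0.0]
force: [-0.1, 1.1, -4.0]
grip_width: 0.136
finger_force: 44.8
clock: 10.55
eef_pos: [533.8, -38.9, 190.5]
eef_rot: [-0.0, 0.998, -0.06, 0.0]
force: [0.6, 1.2, -4.8]
grip_width: 0.133
finger_force: 44.8
```

```bash
python3 -m crank '[[0,0,0.05,0,0,0,1],[0,0,0.05,0,0,0,1],[0,0,0,0,0,0,1]]'
python3 -m crank '[[0,0,0.05,0,0,0,1],[0,0,0.05,0,0,0,1],[0,0,0,0,0,0,1]]'
```

```text
clock: 10.8
eef_pos: [533.7, -38.9, 188.3]
eef_rot: [-0.0, 0.998, -0.06, 0.0]
force: [0.4, 0.9, -5.7]
grip_width: 0.134
finger_force: 44.8
clock: 11.05
eef_pos: [533.7, -38.9, 186.3]
eef_rot: [-0.0, 0.998, -0.06, 0.0]
force: [0.8, 1.8, -5.7]
grip_width: 0.135
finger_force: 44.8
```

```bash
python3 -m crank '[[0,0,0.06,0,0,0,1],[0,0,0.06,0,0,0,1],[0,0,0.06,0,0,0,1],[0,0,0.06,0,0,0,1],[0,0,0,0,0,0,1]]'
python3 -m crank '[[0,0,0.06,0,0,0,1],[0,0,0.06,0,0,0,1],[0,0,0.06,0,0,0,1],[0,0,0.06,0,0,0,1],[0,0,0,0,0,0,1]]'
```

```text
clock: 11.47
eef_pos: [533.7, -39.0, 181.5]
eef_rot: [-0.0, 0.998, -0.06, 0.0]
force: [2.2, 2.6, -5.2]
grip_width: 0.134
finger_force: 44.9
clock: 11.88
eef_pos: [533.7, -39.0, 176.7]
eef_rot: [-0.0, 0.998, -0.06, 0.0]
force: [1.6, 2.6, -4.5]
grip_width: 0.136
finger_force: 44.9
```

```bash
python3 -m crank '[[0.015,-0.02,0.06,0,0,0,1],[0,0,0.06,0,0,0,1],[0,0,0.06,0,0,0,1],[0,0,0.06,0,0,0,1],[0,0,0.06,0,0,0,1],[0,0,0.06,0,0,0,1],[0,0,0.06,0,0,0,1],[0,0,0.06,0,0,0,1],[0,0,0,0,0,0,1]]'
python3 -m crank '[[0,0,0.05,0,0,0,1],[0,0,0.04,0,0,0,1],[0,0,0,0,0,0,1]]'
```

```text
clock: 12.63
eef_pos: [533.8, -38.7, 167.0]
eef_rot: [-0.0, 0.998, -0.06, -0.0]
force: [0.9, 0.7, -5.7]
grip_width: 0.135
finger_force: 44.8
clock: 12.88
eef_pos: [533.9, -38.7, 165.4]
eef_rot: [-0.0, 0.998, -0.06, -0.0]
force: [0.5, 1.3, -5.8]
grip_width: 0.134
finger_force: 44.8
```

```bash
python3 -m crank '[[0,0,0.03,0,0,0,1],[0,0,0,0,0,0,1],[0,0,0,0,0,0,1]]'
python3 -m crank '[[0,0,0.02,0,0,0,1],[0,0,0,0,0,0,1],[0,0,0,0,0,0,1]]'
```

```text
clock: 13.13
eef_pos: [534.0, -38.7, 164.9]
eef_rot: [-0.0, 0.998, -0.06, -0.0]
force: [1.8, 1.1, -5.8]
grip_width: 0.133
finger_force: 44.8
clock: 13.38
eef_pos: [534.0, -38.7, 164.5]
eef_rot: [0.0, 0.998, -0.06, -0.0]
force: [-0.0, 0.3, -6.1]
grip_width: 0.132
finger_force: 44.8
```

```bash
python3 -m crank '[[0,0,0.03,0,0,0,1],[0,0,0,0,0,0,1],[0,0,0,0,0,0,1]]'
python3 -m crank '[[0,0,0.03,0,0,0,1],[0,0,0,0,0,0,1],[0,0,0,0,0,0,1]]'
```

```text
clock: 13.63
eef_pos: [534.1, -38.7, 164.2]
eef_rot: [0.0, 0.998, -0.06, 0.0]
force: [-0.4, 1.5, -4.2]
grip_width: 0.135
finger_force: 44.8
clock: 13.88
eef_pos: [534.2, -38.7, 163.9]
eef_rot: [0.0, 0.998, -0.06, 0.0]
force: [-3.6, 1.5, 0.8]
grip_width: 0.135
finger_force: 44.8
```

Door is home: its weight is now on the shoulders. I'll release gently, lift clear, close the fingers and go round to the outer face.

```bash
python3 -m crank '[[0,0,0,0,0,0,1],[0,0,0,0,0,0,1],[0,0,0,0,0,0,1]]' 5
python3 -m crank '[[0,0,0,0,0,0,0.6],[0,0,0,0,0,0,0.4],[0,0,0,0,0,0,0.1],[0,0,0,0,0,0,0.1],[0,0,0,0,0,0,0.1],[0,0,0,0,0,0,0.1]]'
python3 -m crank '[[0,0,-0.4,0,0,0,0.1],[0,0,-0.5,0,0,0,0.1],[0,0,-0.6,0,0,0,0.1],[0,0,-0.6,0,0,0,0.1],[0,0,-0.6,0,0,0,0.1],[-0.4,-0.7,0,0,0,0,1],[-0.5,-0.7,0,0,0,0,1],[-0.5,-0.8,0,0,0,0,1],[0,0,0,0,0,0,1],[0,0,0,0,0,0,1],[0,0,0,0,0,0,1],[0,0,0,0,0,0,1],[0,0,0,0,0,0,1]]'
python3 - <<'E'
from h import *
s=arm.snapshot("scene");cv2.imwrite("pics/s3.png",s[100:330,180:480].repeat(2,0).repeat(2,1))
E
```

```text
clock: 14.13
eef_pos: [534.0, -38.7, 163.5]
eef_rot: [0.0, 0.998, -0.06, -0.0]
force: [-2.8, 0.4, 0.3]
grip_width: 0.135
finger_force: 5.0
clock: 14.63
eef_pos: [534.2, -38.7, 163.4]
eef_rot: [0.0, 0.998, -0.06, 0.0]
force: [-0.2, -0.3, 0.0]
grip_width: 0.426
finger_force: 0.0
clock: 15.72
eef_pos: [511.8, 7.7, 217.5]
eef_rot: [0.0, 0.998, -0.06, 0.0]
force: [0.3, 0.5, -0.0]
grip_width: 0.016
finger_force: 0.0
```

View pics/s3.png

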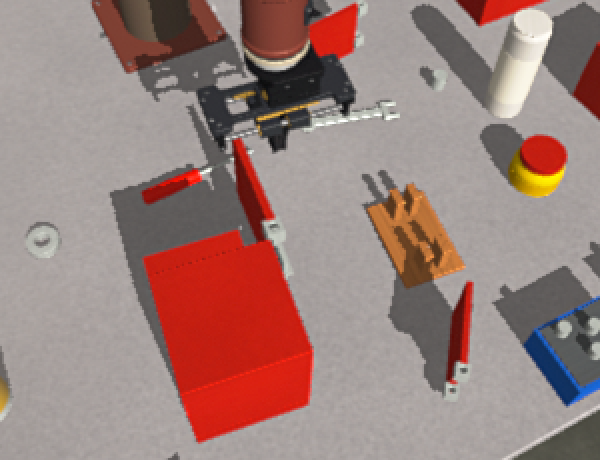

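```bash
python3 -m crank '[[0,0,0.6,0,0,0,1],[0,0,0.7,0,0,0,1],[0,0,0.7,0,0,0,1],[0,0,0.7,0,0,0,1],[0,0,0,0,0,0,1],[0,0.22,0,0,0,0,1],[0,0.22,0,0,0,0,1],[0,0.22,0,0,0,0,1],[0,0.22,0,0,0,0,1],[0,0.22,0,0,0,0,1],[-0.02,0.23,0,0,0,0,1],[-0.02,0.23,0,0,0,0,1],[-0.02,0.23,0,0,0,0,1],[-0.02,0.23,0,0,0,0,1],[-0.02,0.23,0,0,0,0,1],[-0.02,0.23,0,0,0,0,1]]'
python3 -m crank '[[0.045,0.235,0,0,0,0,1],[0.045,0.235,0,0,0,0,1],[0.045,0.235,0,0,0,0,1],[0.045,0.235,0,0,0,0,1],[0.045,0.235,0,0,0,0,1],[0.045,0.235,0,0,0,0,1],[0.107,0.224,0,0,0,0,1],[0.107,0.224,0,0,0,0,1],[0.107,0.224,0,0,0,0,1],[0.107,0.224,0,0,0,0,1],[0.107,0.224,0,0,0,0,1],[0.107,0.224,0,0,0,0,1]]'
python3 -m crank '[[0.17,0.193,0,0,0,0,1],[0.17,0.193,0,0,0,0,1],[0.17,0.193,0,0,0,0,1],[0.17,0.193,0,0,0,0,1],[0.17,0.193,0,0,0,0,1],[0.17,0.193,0,0,0,0,1],[0,0,0,0,0,0,1]]'
```

```text
clock: 17.1
eef_pos: [503.1, -41.1, 163.3]
eef_rot: [-0.0, 0.998, -0.06, -0.0]
force: [0.7, 0.5, -0.6]
grip_width: 0.007
finger_force: 0.2
clock: 18.1
eef_pos: [514.9, -98.0, 163.3]
eef_rot: [-0.0, 0.998, -0.06, -0.0]
force: [-0.2, 0.1, -0.2]
grip_width: 0.01
finger_force: 0.2
clock: 18.68
eef_pos: [532.8, -123.8, 163.4]
eef_rot: [0.0, 0.998, -0.06, 0.0]
force: [-0.2, -0.2, -0.7]
grip_width: 0.003
finger_force: 0.0
```

```bash
python3 -m crank '[[0.224,0.141,0,0,0,0,1],[0.224,0.141,0,0,0,0,1],[0.224,0.141,0,0,0,0,1],[0.224,0.141,0,0,0,0,1],[0.224,0.141,0,0,0,0,1],[0.224,0.141,0,0,0,0,1],[0.17,0.057,0,0,0,0,1],[0.17,0.057,0,0,0,0,1],[0.17,0.057,0,0,0,0,1],[0,0,0,0,0,0,1]]'
python3 - <<'E'
from h import *
s=arm.snapshot("scene");t=arm.snapshot("top")
cv2.imwrite("pics/s4.png",np.hstack([cv2.resize(s[190:290,230:350],(480,400)),cv2.resize(t[80:210,310:420],(320,400))]))
E
```

```text
clock: 19.52
eef_pos: [567.2, -147.8, 163.4]
eef_rot: [0.0, 0.998, -0.06, 0.0]
force: [0.0, -0.5, 0.0]
grip_width: 0.005
finger_force: 0.0
```

View pics/s4.png

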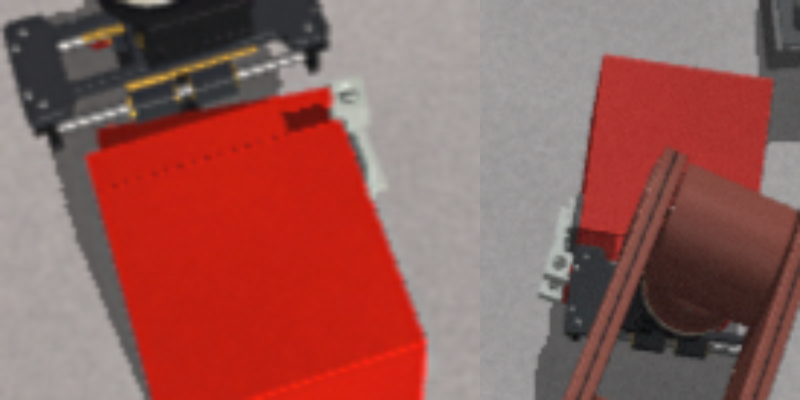

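```bash
python3 -m crank '[[0.1,0,0,0,0,0,1],[0.1,0,0,0,0,0,1],[0.1,0,0,0,0,0,1],[0.1,0,0,0,0,0,1],[0.1,0,0,0,0,0,1],[0.1,0,0,0,0,0,1],[0,0,0,0,0,0,1]]'
python3 -m crank '[[0.05,0,0,0,0,0,1],[0.05,0,0,0,0,0,1],[0.05,0,0,0,0,0,1],[0.05,0,0,0,0,0,1],[0,0,0,0,0,0,1]]'
```

```text
clock: 20.2
eef_pos: [579.0, -149.0, 163.4]
eef_rot: [0.0, 0.998, -0.06, 0.0]
force: [-0.3, 0.8, -0.1]
grip_width: 0.004
finger_force: 0.0
clock: 20.62
eef_pos: [582.7, -149.4, 163.3]
eef_rot: [-0.0, 0.998, -0.06, 0.0]
force: [-0.5, -0.1, -0.1]
grip_width: 0.006
finger_force: 0.2
```

```bash
python3 -m crank '[[0.05,0,0,0,0,0,1],[0.05,0,0,0,0,0,1],[0.05,0,0,0,0,0,1],[0,0,0,0,0,0,1]]'
python3 -m crank '[[0.05,0,0,0,0,0,1],[0,0,0,0,0,0,1],[0,0,0,0,0,0,1]]'
python3 -m crank '[[0.05,0,0,0,0,0,1],[0,0,0,0,0,0,1],[0,0,0,0,0,0,1]]'
```

```text
clock: 20.95
eef_pos: [585.2, -149.8, 163.3]
eef_rot: [-0.0, 0.998, -0.06, -0.001]
force: [-2.9, 0.4, 0.9]
grip_width: 0.004
finger_force: 1.3
clock: 21.2
eef_pos: [585.3, -149.8, 163.3]
eef_rot: [-0.0, 0.998, -0.06, -0.002]
force: [-6.3, 0.5, 3.9]
grip_width: 0.001
finger_force: 3.4
clock: 21.45
eef_pos: [585.4, -149.8, 163.3]
eef_rot: [-0.0, 0.998, -0.06, -0.003]
force: [-10.5, 1.2, 7.3]
grip_width: 0.006
finger_force: 5.3
```

```bash
python3 -m crank '[[-0.1,0,0,0,0,0,1],[-0.3,0,0,0,0,0,1],[-1,0,0,0,0,0,1],[-1,0,-0.2,0,0,0,1],[-1,0,-0.8,0,0,0,1],[-1,0,-1,0,0,0,1],[-1,0,-1,0,0,0,1],[0,1,-1,0,0,0,1],[0,1,0,0,0,0,1],[0,1,0,0,0,0,1],[0,1,0,0,0,0,1],[0,1,0,0,0,0,1],[0,1,0,0,0,0,1],[0,0,0,0,0,0,1],[0,0,0,0,0,0,1]]'
python3 - <<'E'
from h import *
s=arm.snapshot("scene");t=arm.snapshot("top")
cv2.imwrite("pics/s5.png",np.hstack([cv2.resize(s[190:290,230:350],(440,400)),cv2.resize(t[130:190,325:415],(360,400))[:,:360]]))
E
```

```text
clock: 22.7
eef_pos: [465.8, -256.9, 243.3]
eef_rot: [-0.0, 0.998, -0.061, 0.0]
force: [0.6, -0.1, 0.1]
grip_width: 0.004
finger_force: 0.0
```

View pics/s5.png

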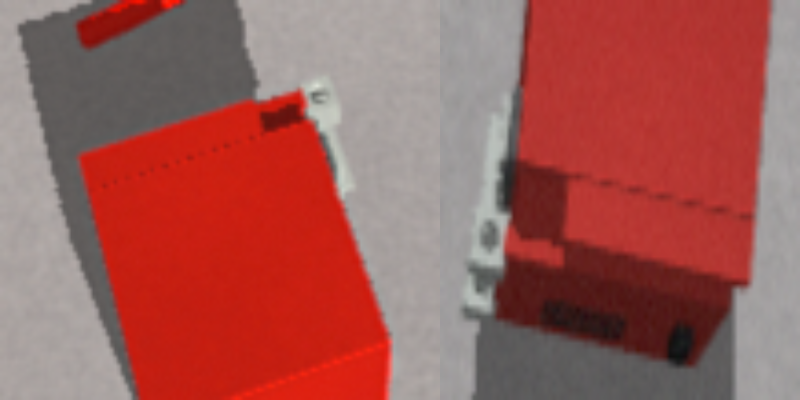

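The picture shows the door shut under the lip. Both knuckles are on their pins (top view about (488,235) and (480,290) in the crop), and the bottom of the door is parallel to the front. The arm is clear, so I'm handing in.

```bash
python3 -c "
from cell import arm
print(arm.close_job())"
```

```text
the job is handed in; nothing more can be done
None
```

The red door is hung on both hinge pins and swung shut against the stop, the arm is clear, and the job was handed in at about 23 s of the 72 s allowed; no verdict came back.

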